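Line up four pistons on the marking-out board with a straightedge

ROBOT

A 6-joint arm with a two-finger parallel gripper is mounted at the origin on a cart in front of the work surface, level with it; the furniture and walls round the work are solid. World frame = base frame: x ahead of the robot, y to its left, z up, the work surface at z = 0. Lengths are in m, angles in rad, forces in N, time in s.
With the tool pointing down it reaches from about 0.35 to 0.975 m from the base axis. Payload 17.4 kg.
Tool frame: the origin (TCP) lies at the very end of the fingers, on their centre line; the grasp point (between the pads) lies 19 mm behind it; z points along the fingers, y is the direction in which the jaws open and shut (so a half turn about z gives the same grasp; the last joint's range is limited). The gripper opens to 85 mm and grips with 20 to 120 N. Pads are 22 mm wide; open, the fingers measure 114 mm over their backs; the gripper's body (76 mm by 85 mm) begins 54 mm behind the grasp point. The pads swing forward as they close: fully open they stand 13 mm farther back than shut.
Start: joints at [1.215, 0.116, 1.442, -0, 1.584, -0.038], TCP at [0.211, 0.641, 0.231] pointing down, gripper open.
Joint ranges: [-2.83, 2.83], [-0.83, 2.19], [0.07, 2.5], [-1.14, 4.28], [0.01, 3], [-2.97, 2.97]. Speed limits (rad/s): [1.89, 1.89, 2.22, 3.14, 3.14, 3.14].

INTERFACE

Orientations are given as a unit quaternion [w, x, y, z].
In Python, from plant import get_obs, camera, close_job gives the robot as it stands. The module is installed in compiled form; this text tells all that it offers.
- The arm moves only by the shell command python3 -m crank 'ROWS' [FORCE]. ROWS is JSON, a list of rows, each an object of numbers: "hand": the closure, from -1 (fully open) to 1 (shut); "x", "y", "z": the shift along the world's x, y, z in units of 25 mm (1.0 is 25 mm); "roll": the turn about the world's z in units of 8 degrees (1.0 is 8 degrees). A call has 1 to 12 rows; each row is the pose to reach, as a shift and turn from the pose commanded when the call began; what a row does not reach only later rows make up. A row lasts 1/8 s, in which the tool goes at most 62.5 mm and 10.7 degrees, less where a joint would pass 70% of its speed; a pose out of reach is approached as far as the arm can. A call with a gripper value outside its range is refused whole. The fingers move at their own pace and stop on an object; FORCE is the grip in N (left out, the last holds). Time passes only in rows, so rows that repeat a pose let the fingers close. It gives the time, the measured TCP pose, the force and the opening at its end, in the units of the state.
- get_obs(): the state, without advancing time (a new reading comes with each control period).
- camera(name): name is "side" or "top"; returns a dict with "img" (480x640x3 uint8, red, green, blue), "fx", "fy", "cx", "cy" (pixels), "dist_coeffs" ([k1, k2, p1, p2, k3] as OpenCV has them; the pictures are not rectified), "eye" and "rotation" of the camera in the world. Camera axes: x right, y down, z forward; pixel columns grow to the right and rows downward; lengths in m; the calibration is good to about 2 mm. A picture is of the moment at which its call begins. There is no depth.
- close_job(): hands the job in, once; it reports no verdict.
The state is a dict: "t": time; "joints": joint angles; "joint_vel": joint speeds; "joint_efforts": joint torques, N m; "eef_pos": TCP position; "tcp_rot": TCP orientation; "ft_force": force on the tool from outside, world axes, zero at the start; "ft_torque": the same for the moment, N m; "gripper_width": opening from 0.0 (shut) to 1.0 (fully open).
Only numpy, scipy, OpenCV 4.12 (cv2) and the standard library are available. Lean on these libraries where they do the work, as an engineer would, in place of code of your own. Each camera call takes 0.05 s, during which the arm holds its last target. There are 200 camera calls.

TASK

Get the four pistons lined up on the green board for measuring: first take the stray bearing that lies beyond the yellow line off the board and put it in the blue parts tray. Then take the straightedge by its wooden grip and with it push the whole row of pistons up to the yellow line, so that the side of every piston that the straightedge pushes on ends over the painted line; do not touch the pistons with the gripper. Finally stand the straightedge back in the middle of its rubber mat, along the mat, and leave the loose parts round about where they are.

Things in the scene. Friction and masses are not known exactly. Their poses are not given: they have to be found in the camera images.
- board: green marking-out board, fixed, 230 mm along x, 200 mm along y, 5 mm thick; origin at the centre of its underside. A yellow line 14 mm wide runs along x at y = -20 mm. The ragged row of pistons spreads along x, on the +y side (centres at y +30 to +65 mm); push them in the board's -y, the robot's right. A piston's +y side has to end over the line, so its centre ends at y = -47 mm.
- line (a point): middle of the yellow line, on the board's upper surface; x along the line, y across it, against the direction of pushing
- piston_a: pale grey-white alloy piston (plain cylinder to the touch), standing upright on the board in the ragged row: 54 mm diameter, 48 mm tall, 0.11 to 0.23 kg. Origin at the centre of its underside; its own yaw means nothing.
- piston_b: pale grey-white alloy piston (plain cylinder to the touch), standing upright on the board in the ragged row: 54 mm diameter, 48 mm tall, 0.11 to 0.23 kg. Origin at the centre of its underside; its own yaw means nothing.
- piston_c: pale grey-white alloy piston (plain cylinder to the touch), standing upright on the board in the ragged row: 54 mm diameter, 48 mm tall, 0.11 to 0.23 kg. Origin at the centre of its underside; its own yaw means nothing.
- piston_d: pale grey-white alloy piston (plain cylinder to the touch), standing upright on the board in the ragged row: 54 mm diameter, 48 mm tall, 0.11 to 0.23 kg. Origin at the centre of its underside; its own yaw means nothing.
- bearing_centre (a point): centre (half-way up) of the stray bearing, steel ring 40 mm in diameter, 14 mm thick, 0.08 kg, lying flat on the board where the pistons are to go
- tray: blue open parts tray, fixed, 160 mm along its x, 130 mm along its y, 20 mm high, walls and floor 3 mm. Origin at the centre of its underside. A large lock nut lies in it, fixed, at x = +50, y = +20 mm, 16 mm tall. The tray stands left or right of the board.
- tray_space (a point): on the tray's inner floor, middle of the empty part, where the bearing fits with 30 mm or more round it
- straightedge: loose straightedge, 0.35 kg: aluminium L-section 220 mm long in x; upright blade 40 mm high, 5 mm thick, its flat outer (pushing) face looking to -y, at y = -32.5 mm; a 60 mm wide, 4 mm thick foot behind it, from which a wooden grip stands up. 65 mm deep, 100 mm high in all. Origin at the centre of its underside, z up.
- grip (a point): point to hold in the straightedge's wooden grip, 80 mm above its underside, 20 mm below the grip's top. The grip is 60 mm wide in x, 24 mm thick in y: pinch it across the 24 mm (fingers closing along y), so that it cannot tip while pushing. The pushing face is 35 mm ahead (-y). Held here, the fingertips stay above the pistons.
- edge (a point): middle of the straightedge's pushing face, 20 mm above its underside; y points into the tool, away from the pistons
- mat: black rubber mat, fixed, 270 mm along x, 110 mm along y, 3 mm thick; the straightedge stands on it at the start, its x along the mat's x. Origin at the centre of its underside. It lies right or left of the board, the tray on the other side.
- brass_bolt: bystander: brass bolt standing on its head, 70 mm tall, loose, near the front edge right of the vice; origin at its foot
- hub_spacer: bystander: alloy spacer 38 mm in diameter, 30 mm tall, loose, near the front edge right of the vice; origin at its underside
- large_bearing: bystander: bearing 47 mm in diameter, 14 mm thick, loose on the worktop near the front edge left of the vice; origin at its underside

How it is judged:
By the outcome, as a careful person would: the job done as asked, in the order asked, and still so for the second after the job is handed in, with the robot touching nothing.
It also fails if it takes over 64 s, if anything falls off the work surface, if the arm or the gripper's body presses on something with over 40 N, if the wrist force passes 120 N, or if a joint passes its speed limit or range.

## Working session

There is one attempt and no reset: what is moved stays moved. The work goes in short steps, Python scripts to look and compute and a shell command to move; the robot and the scene stay as the last step left them, time stands still between calls to the robot, and variables do not carry over. Pictures are saved under pics/ and viewed, about 8 in all and at most 12, crops included, and the job is handed in when it is done.

```bash
mkdir -p pics; cat > h.py <<'E'
import numpy as np, cv2
from plant import get_obs, camera, close_job
def cam(n):
    c=camera(n); c['K']=np.array([[c['fx'],0,c['cx']],[0,c['fy'],c['cy']],[0,0,1.]]); c['d']=np.array(c['dist_coeffs'],float)
    c['R']=np.array(c['rotation'],float); c['e']=np.array(c['eye'],float); return c
def ray(c,px,z):
    p=np.array(px,float).reshape(-1,1,2); u=cv2.undistortPoints(p,c['K'],c['d']).reshape(-1,2)
    d=np.c_[u,np.ones(len(u))]@c['R'].T
    return c['e']+d*((z-c['e'][2])/d[:,2])[:,None]
def save(c,n): cv2.imwrite('pics/'+n,c['img'][:,:,::-1])
E
python3 - <<'E'
from h import *
for n in('top','side'):
    c=cam(n); save(c,n+'0.png'); print(n,c['e'],c['R'],c['K'].tolist(),c['d'])
print(get_obs())
E
```

```text
top [ 0.30334576 -0.00381264  1.2187129 ] [-0.06777556  0.71381625 -0.69415476  0.06341922] [[511.9636150806183, 0.0, 316.3070963287268], [0.0, 511.9636150806183, 240.27976299464146], [0.0, 0.0, 1.0]] [-0.0152018  0.         0.         0.         0.       ]
side [-0.07716329 -0.98250362  0.92522062] [-0.43278747  0.85762636 -0.25295229  0.11483537] [[624.2723153005454, 0.0, 328.68832961966126], [0.0, 624.2723153005454, 240.5399880525478], [0.0, 0.0, 1.0]] [-0.0427079  0.         0.         0.         0.       ]
{'t': 0.1, 'joints': array([ 1.21520924e+00,  1.16450777e-01,  1.44222510e+00, -8.58536749e-06,
        1.58400459e+00, -3.78103864e-02]), 'joint_vel': array([-1.98222164e-05, -2.91463192e-03, -1.48489146e-03,  5.45347294e-04,
        9.37410183e-04,  5.74553118e-04]), 'joint_efforts': array([ 2.75873535e-03, -7.33668423e+01, -6.33786392e+01,  1.39033591e-04,
        5.24535877e-03,  2.42469264e-05]), 'eef_pos': array([0.2108619 , 0.64102909, 0.23061085]), 'tcp_rot': array([-1.02087966e-04,  1.58220687e-01,  9.87403625e-01, -5.34259118e-04]), 'ft_force': array([-0.10855527, -0.07910228, -0.23525489]), 'ft_torque': array([ 0.00704218,  0.00964739, -0.03563476]), 'gripper_width': 1.00067388137244}
```

View pics/top0.png

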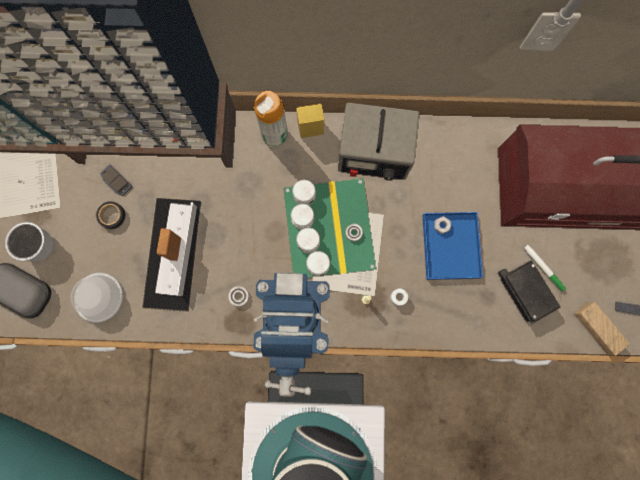

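View pics/side0.png

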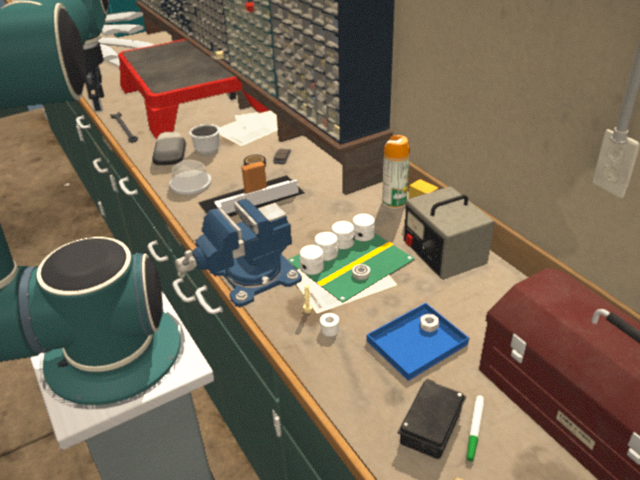

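Top view: the mat and straightedge are on the left (~172,253). The board is at ~(330,228), with pistons near (304,190), (302,215), (308,240), (318,263) and the bearing at (354,232). The tray is on the right (~452,246). The side view agrees, and the vice stands at the board's near edge. `rotation` is a quaternion.

```bash
sed -i "s/c\['R'\]=np.array(c\['rotation'\],float)/q=c['rotation']; c['R']=Rot.from_quat([q[1],q[2],q[3],q[0]]).as_matrix()/; 1a from scipy.spatial.transform import Rotation as Rot" h.py
cat > m.py <<'E'
from h import *
def blobs(m,amin,n=6):
    m=cv2.morphologyEx(m.astype(np.uint8)*255,cv2.MORPH_OPEN,np.ones((3,3)))
    cs=[k for k in cv2.findContours(m,cv2.RETR_EXTERNAL,cv2.CHAIN_APPROX_NONE)[0] if cv2.contourArea(k)>amin]
    return sorted(cs,key=cv2.contourArea,reverse=True)[:n]
def rect(c,k,z):
    P=ray(c,k.reshape(-1,2),z)[:,:2]; r=cv2.minAreaRect((P*1000).astype(np.float32))
    (w,h),a=r[1],r[2]
    if w<h: w,h,a=h,w,a+90
    return np.round(r[0],1),np.round([w,h],1),round((a+90)%180-90,1)
def hsv(c): return cv2.split(cv2.cvtColor(c['img'],cv2.COLOR_RGB2HSV))
E
python3 - <<'E'
from m import *
c=cam('top'); H,S,V=hsv(c)
Y,X=np.mgrid[:480,:640]
def roi(a,b,x,y): return (X>a)&(X<b)&(Y>x)&(Y<y)
g=blobs((H>60)&(H<90)&(S>100)&roi(270,390,165,290),300,1)[0]; print('board hull',rect(c,cv2.convexHull(g),.005))
l=blobs((H>20)&(H<34)&(S>140)&roi(320,350,170,285),100,1)[0]; print('line',rect(c,l,.005))
t=blobs((H>100)&(H<125)&(S>130)&roi(400,500,190,300),300,1)[0]; print('tray',rect(c,t,.02),rect(c,t,.0))
m=blobs((V<60)&roi(135,210,185,320),100,3); print('mat',rect(c,cv2.convexHull(np.vstack(m)),.003))
w=blobs((V>150)&(S<50)&roi(150,200,190,305),20,4); 
for k in w: print('sw',rect(c,k,.004),rect(c,k,.04), cv2.boundingRect(k))
k=blobs((H<18)&(S>120)&roi(150,190,215,275),30,1)[0]; print('grip',rect(c,k,.1),cv2.boundingRect(k))
k=blobs((V>170)&(S<60)&roi(288,333,170,280),30,6)
for q in k: print('piston',rect(c,q,.053),cv2.boundingRect(q))
k=blobs((S<60)&roi(342,370,218,246),30,3)
for q in k: print('bearing',rect(c,q,.019),cv2.boundingRect(q))
for n,p,z in(('nut',(443,225),.016),('bolt',(366,300),.07),('spacer',(400,298),.03),('LB',(238,296),.014),('vice jaw L',(277,274),.1),('jaw R',(302,274),.1)): print(n,ray(c,p,z).round(3))
big=cv2.resize(c['img'][165:325,135:490],None,fx=2.2,fy=2.2,interpolation=3); cv2.imwrite('pics/c1.png',big[:,:,::-1])
E
```

```text
Traceback (most recent call last):
IndexError: list index out of range
```

```bash
cat > look.py <<'E'
from m import *
c=cam('top'); H,S,V=hsv(c)
for p in((330,190),(336,230),(430,260),(160,300),(180,280),(168,243),(304,190),(348,232)): print(p,c['img'][p[1],p[0]],H[p[1],p[0]],S[p[1],p[0]],V[p[1],p[0]])
Y,X=np.mgrid[:480,:640]
def roi(a,b,x,y): return (X>a)&(X<b)&(Y>x)&(Y<y)
def f(name,mask,amin,n,*zs,hull=0):
    ks=blobs(mask,amin,n)
    if hull and ks: ks=[cv2.convexHull(np.vstack(ks))]
    for k in ks: print(name,[rect(c,k,z) for z in zs],cv2.boundingRect(k))
f('board',(H>55)&(H<95)&(S>80)&roi(270,390,165,290),100,5,.005,hull=1)
f('line',(H>20)&(H<34)&(S>140)&roi(320,350,170,285),50,1,.005)
f('tray',(H>100)&(H<125)&(S>130)&roi(400,500,190,300),300,1,.02,0)
f('mat',(V<60)&roi(135,210,185,320),100,3,.003,hull=1)
f('white',(V>150)&(S<50)&roi(150,200,190,305),20,4,.007,.043)
f('grip',(H<18)&(S>120)&roi(150,190,215,275),30,1,.103)
f('piston',(V>170)&(S<60)&roi(288,333,170,280),30,6,.053)
f('bearing',(S<60)&roi(342,370,218,246),30,3,.019)
for n,p,z in(('nut',(443,225),.016),('bolt',(366,300),.07),('spacer',(400,298),.03),('LB',(238,296),.014),('vice jaw L',(277,274),.1),('jaw R',(302,274),.1)): print(n,ray(c,p,z).round(3))
big=cv2.resize(c['img'][165:325,135:490],None,fx=2.2,fy=2.2,interpolation=3); cv2.imwrite('pics/c1.png',big[:,:,::-1])
E
python3 look.py
```

```text
(330, 190) [192 148  39] 21 203 192
(336, 230) [235 199  46] 24 205 235
(430, 260) [ 45  84 131] 106 167 131
(160, 300) [37 33 33] 0 28 37
(180, 280) [167 159 153] 13 21 167
(168, 243) [110  71  36] 14 172 110
(304, 190) [231 222 210] 17 23 231
(348, 232) [126 116 111] 10 30 126
board [(array([563.8, -22.3]), array([225.7, 196.5]), 8.4)] (285, 180, 90, 97)
line [(array([567.4, -42.2]), array([226. ,  14.3]), 8.6)] (329, 182, 17, 91)
tray [(array([ 526.4, -315.8]), array([158.5, 129.9]), 2.9), (array([ 530.1, -321. ]), array([161.1, 132. ]), 2.9)] (423, 212, 59, 67)
mat [(array([491.1, 353.9]), array([266.1, 107.3]), -2.3)] (144, 199, 55, 111)
white [(array([502.3, 349.3]), array([221. ,  54.9]), -4.8), (array([496.4, 338.8]), array([214.4,  53.2]), -4.8)] (156, 203, 36, 92)
grip [(array([496.6, 335. ]), array([67.9, 48.4]), -4.2)] (156, 228, 24, 32)
piston [(array([470.6,   2.3]), array([48.7, 48.3]), 1.6)] (307, 252, 22, 22)
piston [(array([526.1,  27.1]), array([49.6, 48.8]), 1.6)] (297, 228, 22, 22)
piston [(array([582.8,  42.9]), array([50.5, 49.2]), 1.7)] (291, 204, 22, 22)
piston [(array([642.4,  40.2]), array([49.7, 49. ]), -88.4)] (293, 180, 22, 21)
piston [(array([436.8,  52.9]), array([27.5, 11.5]), -88.4)] (289, 274, 13, 6)
piston [(array([436.2, -10.1]), array([43.4,  6.9]), -88.4)] (313, 276, 20, 4)
bearing [(array([551.4, -81.5]), array([44. , 40.7]), 1.0)] (345, 223, 18, 19)
nut [[ 0.575 -0.297  0.016]]
bolt [[ 0.387 -0.108  0.07 ]]
spacer [[ 0.396 -0.191  0.03 ]]
LB [[0.391 0.187 0.014]]
vice jaw L [[0.436 0.09  0.1  ]]
jaw R [[0.437 0.035 0.1  ]]
```

View pics/c1.png

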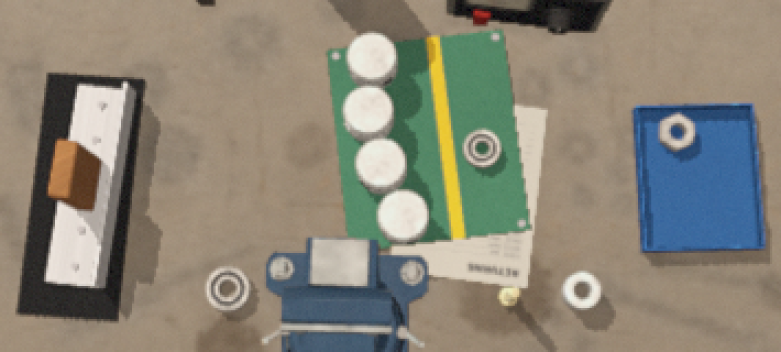

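The crop shows the row, line, bearing and tray clearly. The sizes found agree with those given: board 226x196 mm at yaw 8.5°, line 14 mm wide, and the piston rims about 49 mm (their bright tops). I'll move towards the bearing now.

```bash
python3 -m crank '[{"x":13.6,"y":-28.9,"roll":2.25,"hand":-1},{"x":13.6,"y":-28.9,"roll":2.25,"hand":-1},{"x":13.6,"y":-28.9,"roll":2.25,"hand":-1},{"x":13.6,"y":-28.9,"roll":2.25,"hand":-1},{"x":13.6,"y":-28.9,"roll":2.25,"hand":-1},{"x":13.6,"y":-28.9,"roll":2.25,"hand":-1},{"x":13.6,"y":-28.9,"roll":2.25,"hand":-1},{"x":13.6,"y":-28.9,"roll":2.25,"hand":-1},{"x":13.6,"y":-28.9,"roll":2.25,"hand":-1},{"x":13.6,"y":-28.9,"roll":2.25,"hand":-1},{"x":13.6,"y":-28.9,"roll":2.25,"hand":-1},{"x":13.6,"y":-28.9,"roll":2.25,"hand":-1}]' 60
python3 - <<'E'
from m import *
c=cam('top'); s=cam('side')
# straightedge / mat points picked in the crop (x/2.2+135, y/2.2+165)
p=lambda *a:[(x/2.2+135,y/2.2+165) for x,y in a]
print('blade top',ray(c,p((126,83),(106,288)),.043).round(4).tolist())
print('mat corners far-left, far-right, near-right, near-left',ray(c,p((48,73),(145,78),(118,320),(18,312)),.003).round(4).tolist())
cv2.imwrite('pics/s1.png',cv2.resize(s['img'][130:330,170:470],None,fx=2.6,fy=2.6,interpolation=3)[:,:,::-1])
E
```

```text
blade top [[0.6068, 0.3035, 0.043], [0.386, 0.3083, 0.043]]
mat corners far-left, far-right, near-right, near-left [[0.6263, 0.4023, 0.003], [0.6234, 0.2931, 0.003], [0.3549, 0.3035, 0.003], [0.3603, 0.4119, 0.003]]invalid input at $[0]: expected keys hand, x, y, z, roll
```

View pics/s1.png

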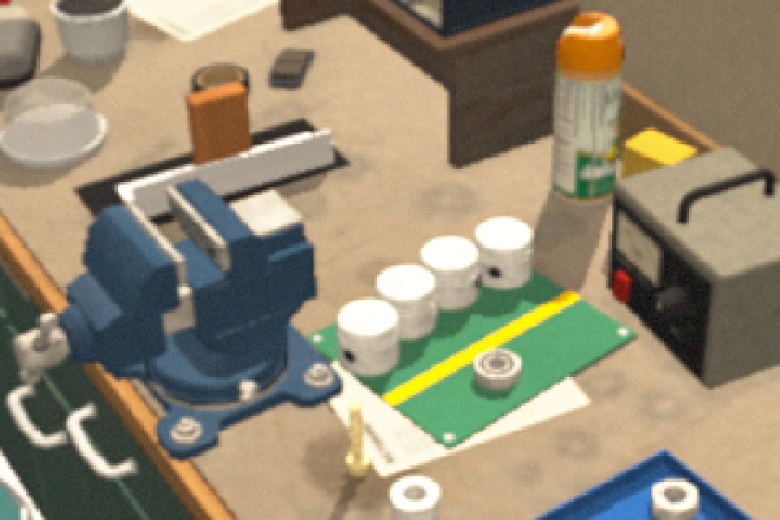

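The vice's anvil looks tall in this view (crop ~(302,212)). I'll triangulate it later. The move was refused because every row needs all five keys.

```bash
python3 -m crank '[{"x":13.6,"y":-28.9,"z":0,"roll":2.25,"hand":-1},{"x":13.6,"y":-28.9,"z":0,"roll":2.25,"hand":-1},{"x":13.6,"y":-28.9,"z":0,"roll":2.25,"hand":-1},{"x":13.6,"y":-28.9,"z":0,"roll":2.25,"hand":-1},{"x":13.6,"y":-28.9,"z":0,"roll":2.25,"hand":-1},{"x":13.6,"y":-28.9,"z":0,"roll":2.25,"hand":-1},{"x":13.6,"y":-28.9,"z":0,"roll":2.25,"hand":-1},{"x":13.6,"y":-28.9,"z":0,"roll":2.25,"hand":-1},{"x":13.6,"y":-28.9,"z":0,"roll":2.25,"hand":-1},{"x":13.6,"y":-28.9,"z":0,"roll":2.25,"hand":-1},{"x":13.6,"y":-28.9,"z":0,"roll":2.25,"hand":-1},{"x":13.6,"y":-28.9,"z":0,"roll":2.25,"hand":-1}]' 60
python3 - <<'E'
from m import *
c=cam('top'); s=cam('side')
def tri(a,b):
    p=[c['e'],s['e']]; d=[ray(c,a,0)[0]-p[0],ray(s,b,0)[0]-p[1]]
    t=np.linalg.lstsq(np.c_[d[0],-d[1]],p[1]-p[0],rcond=None)[0]
    A,B=p[0]+t[0]*d[0],p[1]+t[1]*d[1]; return ((A+B)/2).round(4),round(np.linalg.norm(A-B),4)
q=lambda x,y:(x/2.6+170,y/2.6+130); r=lambda x,y:(x/2.2+135,y/2.2+165)
print('anvil far right',tri(r(368,238),q(302,210)),'far left',tri(r(308,238),q(268,190)))
print('bearing c',tri((354.1,232.3),q(497,363)))
print('blade far',tri(r(126,83),q(332,131)))
E
```

```text
t: 1.8
eef_pos: [0.5308, -0.0395, 0.2316]
tcp_rot: [0.0, 0.002, 1.0, 0.0]
ft_force: [0.3, 1.4, 0.7]
gripper_width: 0.999
anvil far right (array([0.4323, 0.0324, 0.1627]), np.float64(0.0016)) far left (array([0.431 , 0.0903, 0.1519]), np.float64(0.0004))
bearing c (array([ 0.5517, -0.0835,  0.0207]), np.float64(0.0031))
blade far (array([0.6086, 0.3027, 0.0434]), np.float64(0.004))
```

```bash
python3 -m crank '[{"x":0.85,"y":-1.7,"z":0,"roll":0,"hand":-1},{"x":0.85,"y":-1.7,"z":-4,"roll":0,"hand":-1},{"x":0.85,"y":-1.7,"z":-6.5,"roll":0,"hand":-0.4},{"x":0.85,"y":-1.7,"z":-6.5,"roll":0,"hand":-0.4},{"x":0.85,"y":-1.7,"z":-6.5,"roll":0,"hand":-0.4},{"x":0.85,"y":-1.7,"z":-6.5,"roll":0,"hand":-0.4}]'
```

```text
t: 2.65
eef_pos: [0.5524, -0.0798, 0.0709]
tcp_rot: [0.001, 0.002, 1.0, -0.0]
ft_force: [-0.7, -0.2, 1.3]
gripper_width: 0.702
```

```bash
python3 -m crank '[{"x":0,"y":-0.1,"z":-1.5,"roll":0,"hand":-0.4},{"x":0,"y":-0.1,"z":-2.5,"roll":0,"hand":-0.4},{"x":0,"y":-0.1,"z":-2.5,"roll":0,"hand":-0.4},{"x":0,"y":-0.1,"z":-2.5,"roll":0,"hand":0.6},{"x":0,"y":-0.1,"z":-2.5,"roll":0,"hand":0.6},{"x":0,"y":-0.1,"z":-2.5,"roll":0,"hand":0.6},{"x":0,"y":-0.1,"z":-2.5,"roll":0,"hand":0.6},{"x":0,"y":-0.1,"z":-2.5,"roll":0,"hand":0.6}]' 50
```

```text
t: 3.65
eef_pos: [0.5529, -0.0826, 0.0091]
tcp_rot: [0.002, 0.002, 1.0, -0.0]
ft_force: [-2.7, -0.5, 7.8]
gripper_width: 0.44
```

```bash
python3 -m crank '[{"x":0,"y":0,"z":2,"roll":0,"hand":0.6},{"x":0,"y":0,"z":4,"roll":0,"hand":0.6},{"x":-1.95,"y":-9.4,"z":4,"roll":0,"hand":0.6},{"x":-1.95,"y":-9.4,"z":4,"roll":0,"hand":0.6},{"x":-1.95,"y":-9.4,"z":4,"roll":0,"hand":0.6},{"x":-1.95,"y":-9.4,"z":4,"roll":0,"hand":0.6},{"x":-1.95,"y":-9.4,"z":4,"roll":0,"hand":0.6},{"x":-1.95,"y":-9.4,"z":4,"roll":0,"hand":0.6},{"x":-1.95,"y":-9.4,"z":4,"roll":0,"hand":0.6}]'
python3 - <<'E'
from h import *
s=cam('side'); cv2.imwrite('pics/s2.png',cv2.resize(s['img'][180:400,270:520],None,fx=2,fy=2)[:,:,::-1])
E
```

```text
t: 4.78
eef_pos: [0.5033, -0.3165, 0.107]
tcp_rot: [0.0, 0.001, 1.0, -0.0]
ft_force: [0.0, 0.7, -1.3]
gripper_width: 0.439
```

View pics/s2.png

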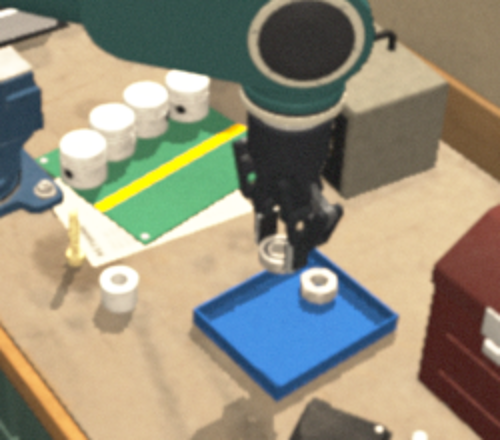

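The bearing is in the jaws (crop ~(278,252)) above the tray, and the pistons are undisturbed. Next I lower it and let go.

```bash
python3 -m crank '[{"x":0,"y":0,"z":-2,"roll":0,"hand":0.6},{"x":0,"y":0,"z":-3.5,"roll":0,"hand":0.6},{"x":0,"y":0,"z":-3.95,"roll":0,"hand":0.6},{"x":0,"y":0,"z":-3.95,"roll":0,"hand":0.6},{"x":0,"y":0,"z":-3.95,"roll":0,"hand":-0.4},{"x":0,"y":0,"z":-3.95,"roll":0,"hand":-0.4},{"x":0,"y":0,"z":-3.95,"roll":0,"hand":-0.4},{"x":0,"y":0,"z":-2,"roll":0,"hand":-0.4},{"x":0,"y":0,"z":0,"roll":0,"hand":-0.4},{"x":0,"y":0,"z":3,"roll":0,"hand":-0.4},{"x":0,"y":0,"z":5,"roll":0,"hand":-0.4},{"x":0,"y":0,"z":5.5,"roll":0,"hand":-1}]'
```

```text
t: 6.32
eef_pos: [0.5036, -0.318, 0.2491]
tcp_rot: [0.003, 0.002, 1.0, -0.002]
ft_force: [-0.8, 0.4, -0.7]
gripper_width: 0.886
```

```bash
python3 -m crank '[{"x":-0.25,"y":26.4,"z":0,"roll":-0.13,"hand":-1},{"x":-0.25,"y":26.4,"z":0,"roll":-0.13,"hand":-1},{"x":-0.25,"y":26.4,"z":0,"roll":-0.13,"hand":-1},{"x":-0.25,"y":26.4,"z":0,"roll":-0.13,"hand":-1},{"x":-0.25,"y":26.4,"z":0,"roll":-0.13,"hand":-1},{"x":-0.25,"y":26.4,"z":0,"roll":-0.13,"hand":-1},{"x":-0.25,"y":26.4,"z":0,"roll":-0.13,"hand":-1},{"x":-0.25,"y":26.4,"z":0,"roll":-0.13,"hand":-1},{"x":-0.25,"y":26.4,"z":0,"roll":-0.13,"hand":-1},{"x":-0.25,"y":26.4,"z":0,"roll":-0.13,"hand":-1},{"x":-0.25,"y":26.4,"z":0,"roll":-0.13,"hand":-1},{"x":-0.25,"y":26.4,"z":0,"roll":-0.13,"hand":-1}]'
python3 - <<'E'
from m import *
s=cam('side'); H,S,V=hsv(s)
m=np.zeros(H.shape,bool); m[150:205,225:280]=1
k=blobs((H<14)&(S>120)&m,50,1)[0]; x,y,w,h=cv2.boundingRect(k); print(x,y,w,h)
q=cv2.minAreaRect(k); print(cv2.boxPoints(q).round(1).tolist())
cv2.imwrite('pics/s3.png',cv2.resize(s['img'][20:240,180:460],None,fx=2.8,fy=2.7,interpolation=3)[:,:,::-1])
c=cam('top'); f=blobs((hsv(c)[0]>100)&(hsv(c)[1]<70)&False,1)
E
```

```text
t: 7.82
eef_pos: [0.4959, 0.3445, 0.2424]
tcp_rot: [-0.001, 0.01, 1.0, -0.0]
ft_force: [-0.1, -0.8, 0.3]
gripper_width: 0.998Traceback (most recent call last):
  File "<stdin>", line 4, in <module>
IndexError: list index out of range
```

```bash
python3 - <<'E'
from m import *
s=cam('side')
cv2.imwrite('pics/s3.png',cv2.resize(s['img'][20:240,180:460],None,fx=2.8,fy=2.7,interpolation=3)[:,:,::-1])
E
```

```text
(no output)
```

View pics/s3.png

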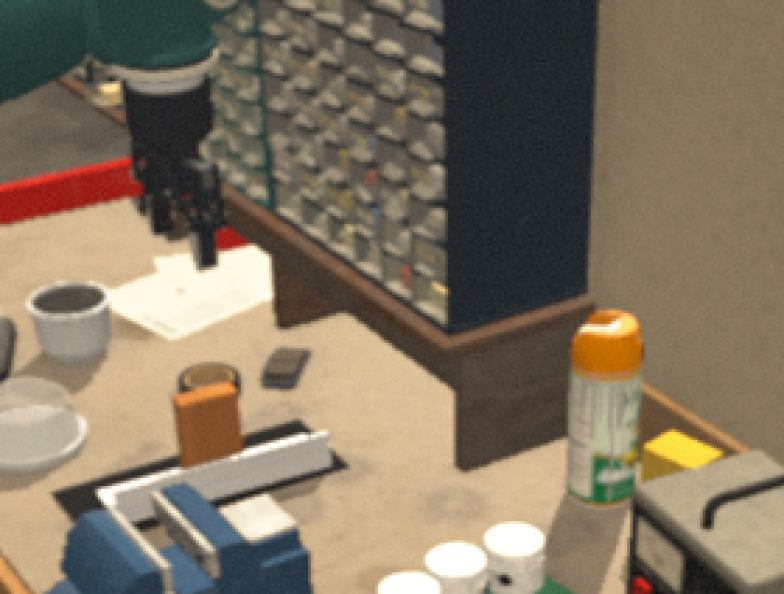

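The gripper hangs above the grip. The grip's front top edge is at crop (178,400)–(240,393), and the scene is otherwise unchanged. I check that edge at z = 0.103.

```bash
python3 - <<'E'
from m import *
s=cam('side'); print(ray(s,[(178/2.8+180,400/2.7+20),(240/2.8+180,393/2.7+20)],.103).round(4).tolist(), get_obs()['eef_pos'])
# blade top edge ends
print(ray(s,[(329/2.8+180,431/2.7+20),(100/2.8+180,490/2.7+20)],.043).round(4).tolist())
E
```

```text
[[0.4774, 0.3492, 0.103], [0.5318, 0.3282, 0.103]] [0.49652618 0.34190953 0.24338182]
[[0.6125, 0.3065, 0.043], [0.382, 0.3323, 0.043]]
```

Both views agree within a centimetre, well inside the 30 mm jaw margin. I descend and grip.

```bash
python3 -m crank '[{"x":0.05,"y":0,"z":-2.5,"roll":0,"hand":-1},{"x":0.05,"y":0,"z":-5,"roll":0,"hand":-1},{"x":0.05,"y":0,"z":-6.5,"roll":0,"hand":-1},{"x":0.05,"y":0,"z":-7.15,"roll":0,"hand":-1},{"x":0.05,"y":0,"z":-7.15,"roll":0,"hand":-0.2},{"x":0.05,"y":0,"z":-7.15,"roll":0,"hand":0.2},{"x":0.05,"y":0,"z":-7.15,"roll":0,"hand":0.9},{"x":0.05,"y":0,"z":-7.15,"roll":0,"hand":0.9},{"x":0.05,"y":0,"z":-7.15,"roll":0,"hand":0.9},{"x":0.05,"y":0,"z":-7.15,"roll":0,"hand":0.9},{"x":0.05,"y":0,"z":-7.15,"roll":0,"hand":0.9},{"x":0.05,"y":0,"z":-7.15,"roll":0,"hand":0.9}]' 90
```

```text
t: 9.48
eef_pos: [0.4981, 0.3429, 0.066]
tcp_rot: [0.001, 0.011, 1.0, 0.0]
ft_force: [-1.1, 1.0, 6.1]
gripper_width: 0.27
```

```bash
python3 -m crank '[{"x":0,"y":0,"z":1.5,"roll":0,"hand":0.9},{"x":0,"y":0,"z":3,"roll":0,"hand":0.9},{"x":1.2,"y":-2,"z":3,"roll":0.6,"hand":0.9},{"x":2.24,"y":-4,"z":3,"roll":1.22,"hand":0.9},{"x":2.24,"y":-6,"z":3,"roll":1.22,"hand":0.9},{"x":2.24,"y":-8,"z":3,"roll":1.22,"hand":0.9},{"x":2.24,"y":-9.13,"z":3,"roll":1.22,"hand":0.9},{"x":2.24,"y":-9.13,"z":3,"roll":1.22,"hand":0.9},{"x":2.24,"y":-9.13,"z":3,"roll":1.22,"hand":0.9}]'
python3 - <<'E'
from m import *
c=cam('top'); cv2.imwrite('pics/t4.png',cv2.resize(c['img'][160:330,230:430],None,fx=3.5,fy=3.5,interpolation=3)[:,:,::-1])
E
```

```text
t: 10.6
eef_pos: [0.5537, 0.1146, 0.1399]
tcp_rot: [-0.0, -0.074, 0.997, 0.0]
ft_force: [0.5, 0.2, -3.5]
gripper_width: 0.269
```

View pics/t4.png

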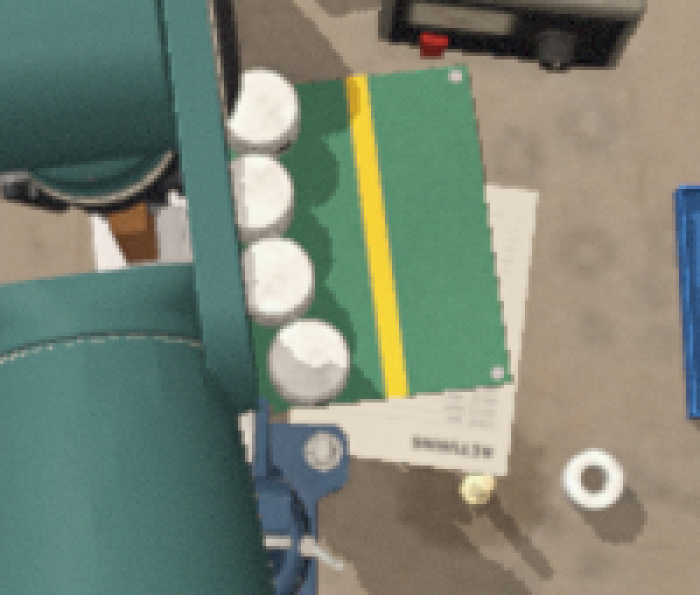

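The arm hides the blade here, but the row is untouched and the hand's yaw is 8.5°, like the board's. I lower it behind the row.

```bash
python3 -m crank '[{"x":0,"y":0,"z":-1.5,"roll":0,"hand":0.9},{"x":0,"y":0,"z":-2.3,"roll":0,"hand":0.9},{"x":0,"y":0,"z":-2.8,"roll":0,"hand":0.9},{"x":0,"y":0,"z":-2.8,"roll":0,"hand":0.9},{"x":0,"y":0,"z":-2.8,"roll":0,"hand":0.9}]'
python3 - <<'E'
from m import *
c=cam('side'); cv2.imwrite('pics/s5.png',cv2.resize(c['img'][150:320,230:470],None,fx=3.2,fy=3.2,interpolation=3)[:,:,::-1])
E
```

```text
t: 11.28
eef_pos: [0.5543, 0.1145, 0.0711]
tcp_rot: [0.001, -0.074, 0.997, 0.0]
ft_force: [-0.2, -0.1, -2.7]
gripper_width: 0.271
```

View pics/s5.png

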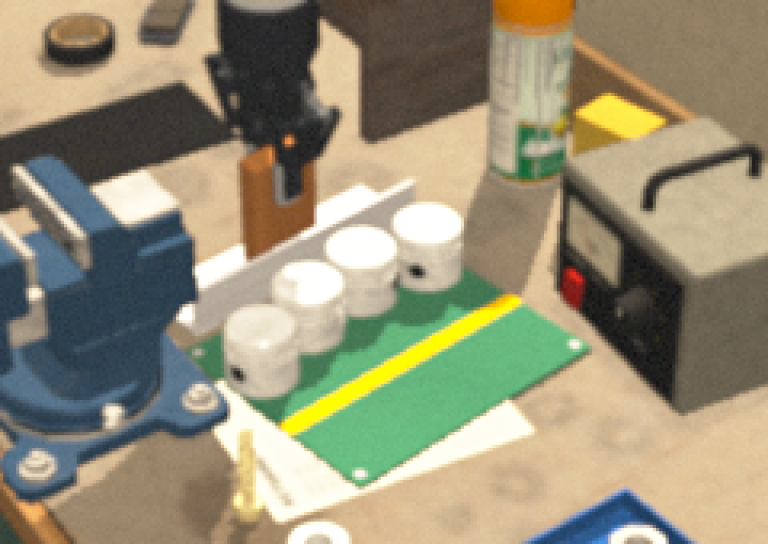

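The straightedge stands free behind the row on the board, clear of the vice. I push at about 70 mm/s.

```bash
python3 -m crank '[{"x":0.06,"y":-0.4,"z":-0.05,"roll":0,"hand":0.9},{"x":0.12,"y":-0.8,"z":-0.05,"roll":0,"hand":0.9},{"x":0.18,"y":-1.2,"z":-0.05,"roll":0,"hand":0.9},{"x":0.24,"y":-1.6,"z":-0.05,"roll":0,"hand":0.9},{"x":0.3,"y":-2.0,"z":-0.05,"roll":0,"hand":0.9},{"x":0.36,"y":-2.4,"z":-0.05,"roll":0,"hand":0.9},{"x":0.42,"y":-2.8,"z":-0.05,"roll":0,"hand":0.9},{"x":0.48,"y":-3.2,"z":-0.05,"roll":0,"hand":0.9},{"x":0.54,"y":-3.6,"z":-0.05,"roll":0,"hand":0.9},{"x":0.6,"y":-3.95,"z":-0.05,"roll":0,"hand":0.9},{"x":0.63,"y":-4.2,"z":-0.05,"roll":0,"hand":0.9},{"x":0.65,"y":-4.35,"z":-0.05,"roll":0,"hand":0.9}]'
python3 - <<'E'
from m import *
c=cam('top'); s=cam('side'); print(get_obs()['eef_pos'],get_obs()['ft_force'])
a=cv2.resize(c['img'][165:295,270:390],None,fx=3,fy=3,interpolation=3); b=cv2.resize(s['img'][190:320,280:420],None,fx=3,fy=3,interpolation=3)
cv2.imwrite('pics/p6.png',np.hstack([a,b])[:,:,::-1])
E
```

```text
t: 12.82
eef_pos: [0.5701, 0.0052, 0.0688]
tcp_rot: [-0.0, -0.074, 0.997, 0.0]
ft_force: [-1.0, 3.8, -2.0]
gripper_width: 0.273
[0.57001458 0.00506449 0.06865735] [ 0.20860257  0.30719757 -3.47741956]
```

View pics/p6.png

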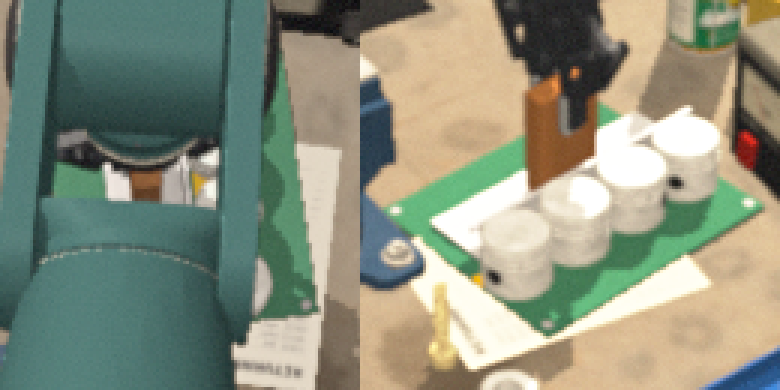

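All four pistons touch the blade, with about 11 mm to go by the pose. I finish the push, back off, lift and look.

```bash
python3 -m crank '[{"x":0.03,"y":-0.2,"z":0,"roll":0,"hand":0.9},{"x":0.05,"y":-0.33,"z":0,"roll":0,"hand":0.9},{"x":0.07,"y":-0.42,"z":0,"roll":0,"hand":0.9},{"x":0.07,"y":-0.45,"z":0,"roll":0,"hand":0.9},{"x":0.07,"y":-0.45,"z":0,"roll":0,"hand":0.9},{"x":0.07,"y":-0.45,"z":0,"roll":0,"hand":0.9},{"x":0.07,"y":-0.45,"z":0,"roll":0,"hand":0.9}]'
python3 -m crank '[{"x":-0.06,"y":0.4,"z":0,"roll":0,"hand":0.9},{"x":-0.15,"y":1,"z":0,"roll":0,"hand":0.9},{"x":-0.3,"y":2,"z":0,"roll":0,"hand":0.9},{"x":-0.3,"y":2,"z":1.5,"roll":0,"hand":0.9},{"x":-0.3,"y":2,"z":3,"roll":0,"hand":0.9},{"x":-0.3,"y":4.5,"z":3,"roll":0,"hand":0.9},{"x":-0.3,"y":7,"z":3,"roll":0,"hand":0.9},{"x":-0.3,"y":9,"z":3,"roll":0,"hand":0.9},{"x":-0.3,"y":9,"z":3,"roll":0,"hand":0.9}]'
cat > pist.py <<'E'
from m import *
c=cam('top'); H,S,V=hsv(c); Y,X=np.mgrid[:480,:640]
print(get_obs()['eef_pos'],get_obs()['t'])
L=np.array([567.4,-42.2]); a=np.radians(8.5); R=np.array([[np.cos(a),np.sin(a)],[-np.sin(a),np.cos(a)]])
for q in blobs((V>165)&(S<60)&(X>318)&(X<375)&(Y>165)&(Y<276),30,6):
    r=rect(c,q,.053); print('piston',r,cv2.boundingRect(q),'line frame',(R@(r[0]-L)).round(1))
for q in blobs((S<60)&(X>428)&(X<478)&(Y>218)&(Y<275),20,4): print('tray',rect(c,q,.017),cv2.boundingRect(q))
cv2.imwrite('pics/p7.png',cv2.resize(c['img'][165:310,270:490],None,fx=3.5,fy=3.5,interpolation=3)[:,:,::-1])
E
python3 pist.py
```

```text
t: 13.8
eef_pos: [0.5718, -0.0057, 0.0688]
tcp_rot: [0.0, -0.074, 0.997, -0.0]
ft_force: [-0.5, -0.7, -3.4]
gripper_width: 0.267
t: 14.92
eef_pos: [0.5633, 0.2232, 0.1436]
tcp_rot: [-0.0, -0.076, 0.997, 0.0]
ft_force: [-0.0, -1.3, -3.9]
gripper_width: 0.268
[0.56353318 0.22151232 0.14355752] 14.975
piston (array([483.3, -79.1]), array([51.3, 50.7]), 1.1) (342, 247, 23, 23) line frame [-88.6 -24.1]
piston (array([540.6, -71.2]), array([51.3, 49.7]), -88.4) (339, 223, 23, 22) line frame [-30.8 -24.7]
piston (array([656. , -55.2]), array([52. , 51.6]), -88.7) (333, 175, 23, 22) line frame [ 85.7 -26. ]
piston (array([599. , -63.3]), array([51.6, 48.4]), -88.8) (336, 199, 23, 21) line frame [ 28.1 -25.5]
piston (array([ 562.3, -119.8]), array([62., 14.]), 0.4) (368, 212, 7, 27) line frame [-16.5 -76. ]
piston (array([449. , -97.9]), array([59.7,  9.2]), -88.4) (348, 271, 27, 5) line frame [-125.3  -37.6]
tray (array([ 501.3, -315.2]), array([41.4, 40.4]), -1.0) (443, 247, 18, 18)
tray (array([ 572.4, -294.1]), array([39.1, 34.4]), -88.4) (434, 219, 17, 15)
```

View pics/p7.png

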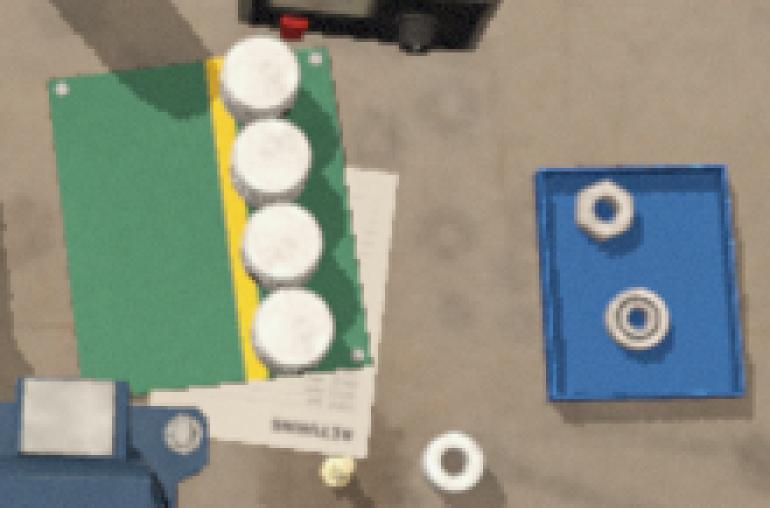

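The push worked. The four pistons' pushed sides are 1.0–2.9 mm to the +y of the line's middle (limit ±7), and the bearing lies free in the tray at (501,-315) mm. Now the straightedge goes back to the mat.

```bash
python3 -m crank '[{"x":-1,"y":2,"z":0,"roll":-0.5,"hand":0.9},{"x":-2,"y":4,"z":0,"roll":-1,"hand":0.9},{"x":-2.86,"y":5.36,"z":0,"roll":-1.36,"hand":0.9},{"x":-2.86,"y":5.36,"z":0,"roll":-1.36,"hand":0.9},{"x":-2.86,"y":5.36,"z":0,"roll":-1.36,"hand":0.9},{"x":-2.86,"y":5.36,"z":-2,"roll":-1.36,"hand":0.9},{"x":-2.86,"y":5.36,"z":-2,"roll":-1.36,"hand":0.9},{"x":-2.86,"y":5.36,"z":-2,"roll":-1.36,"hand":0.9}]'
```

```text
t: 15.98
eef_pos: [0.4936, 0.353, 0.0954]
tcp_rot: [0.0, 0.021, 1.0, 0.0]
ft_force: [0.5, -0.6, -3.2]
gripper_width: 0.271
```

```bash
python3 -m crank '[{"x":-0.06,"y":0.1,"z":-0.6,"roll":0.03,"hand":0.9},{"x":-0.06,"y":0.1,"z":-1.0,"roll":0.03,"hand":0.9},{"x":-0.06,"y":0.1,"z":-1.15,"roll":0.03,"hand":0.9},{"x":-0.06,"y":0.1,"z":-1.18,"roll":0.03,"hand":0.9},{"x":-0.06,"y":0.1,"z":-1.18,"roll":0.03,"hand":0.9}]'
```

```text
t: 16.6
eef_pos: [0.4914, 0.3561, 0.066]
tcp_rot: [0.0, 0.018, 1.0, 0.0]
ft_force: [-9.3, -4.5, 15.7]
gripper_width: 0.271
```

Contact with the mat. I release, rise, and swing clear to look.

```bash
python3 -m crank '[{"x":0,"y":0,"z":0,"roll":0,"hand":0.2},{"x":0,"y":0,"z":0,"roll":0,"hand":-0.5},{"x":0,"y":0,"z":0,"roll":0,"hand":-0.8},{"x":0,"y":0,"z":0,"roll":0,"hand":-0.8},{"x":0,"y":0,"z":1.5,"roll":0,"hand":-0.8},{"x":0,"y":0,"z":3.5,"roll":0,"hand":-0.8},{"x":0,"y":0,"z":6,"roll":0,"hand":-0.8},{"x":0,"y":-3,"z":6.5,"roll":0,"hand":-0.8},{"x":0,"y":-6,"z":6.5,"roll":0,"hand":-0.8},{"x":0,"y":-8,"z":6.5,"roll":0,"hand":-0.8},{"x":0,"y":-8,"z":6.5,"roll":0,"hand":-0.8}]'
python3 pist.py | grep eef; python3 - <<'E'
from m import *
c=cam('top'); print(get_obs()['eef_pos']); cv2.imwrite('pics/p8.png',cv2.resize(c['img'][180:325,130:350],None,fx=3.5,fy=3.5,interpolation=3)[:,:,::-1])
E
```

```text
t: 17.98
eef_pos: [0.4912, 0.1531, 0.2272]
tcp_rot: [0.0, 0.02, 1.0, -0.0]
ft_force: [-0.3, 1.0, -0.1]
gripper_width: 0.901
[0.49144131 0.15485061 0.22707403]
```

View pics/p8.png

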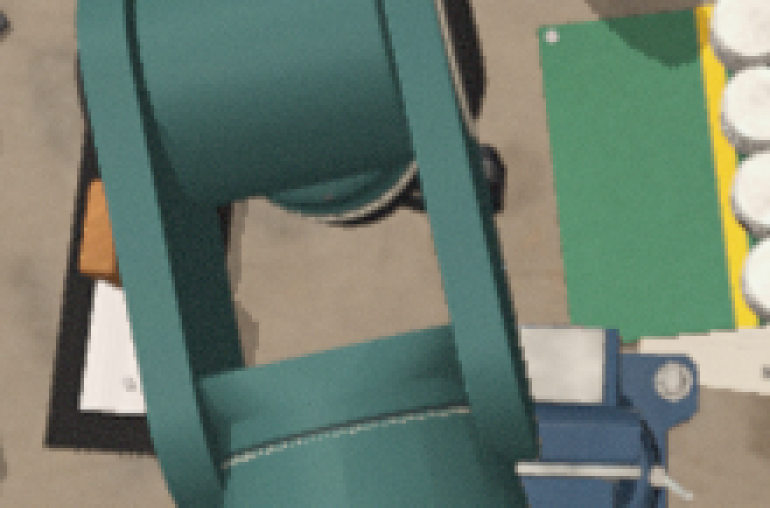

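The arm hides part of the mat (the grip's left side is at crop (97,228)). I move farther right.

```bash
python3 -m crank '[{"x":0,"y":-3,"z":1,"roll":0,"hand":-0.8},{"x":0,"y":-6,"z":1,"roll":0,"hand":-0.8},{"x":0,"y":-9,"z":1,"roll":0,"hand":-0.8},{"x":0,"y":-12,"z":1,"roll":0,"hand":-0.8},{"x":0,"y":-14,"z":1,"roll":0,"hand":-0.8},{"x":0,"y":-14,"z":1,"roll":0,"hand":-0.8},{"x":0,"y":-14,"z":1,"roll":0,"hand":-0.8}]'
python3 - <<'E'
from m import *
c=cam('top'); H,S,V=hsv(c); Y,X=np.mgrid[:480,:640]; r=(X>135)&(X<210)&(Y>185)&(Y<320)
k=blobs((V>150)&(S<50)&r,20,4)
for q in k: print('white',rect(c,q,.007),cv2.boundingRect(q))
print('mat',rect(c,cv2.convexHull(np.vstack(blobs((V<60)&r,100,3))),.003))
cv2.imwrite('pics/p9.png',cv2.resize(c['img'][180:325,130:270],None,fx=4,fy=4,interpolation=3)[:,:,::-1])
E
```

```text
t: 18.95
eef_pos: [0.4919, -0.1953, 0.2511]
tcp_rot: [-0.001, 0.019, 1.0, 0.0]
ft_force: [-0.4, -0.4, 0.2]
gripper_width: 0.9
white (array([494.3, 358.5]), array([221.3,  55.2]), -2.4) (153, 207, 34, 91)
mat (array([491., 354.]), array([265.9, 107. ]), -2.2)
```

View pics/p9.png

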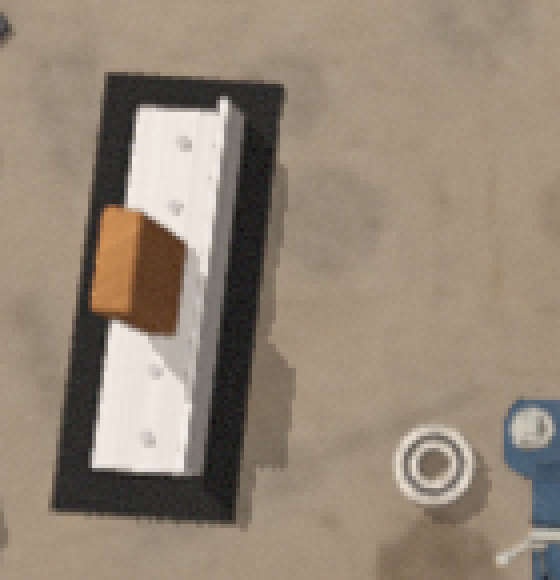

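The straightedge stands along the mat (yaws -2.4° and -2.2°). The side gaps are equal (~36 px each) and it is only about 3–4 mm off the middle lengthwise. The large bearing is in place. I hand in.

```bash
python3 -c "
from plant import *
print(close_job(), get_obs()['t'])"
```

```text
the job is handed in; nothing more can be done
the job is handed in; nothing more can be done
```

The job is done in the order asked and handed in at about 19 s of the 64 s. The hand-in gives no verdict, so these are my own measurements from the last pictures.

- **Bearing:** it lies free in the blue tray at about (501, -315) mm, well clear of the lock nut.
- **Pistons:** I pushed all four with the straightedge only. Their pushed sides measured 1.0–2.9 mm to the +y of the line's middle, and the line reaches 7 mm either way. I measured this while carrying the straightedge back, and did not measure the pistons again before handing in.
- **Straightedge:** it stands along the mat, within about 0.2° of it. It is even across the mat and about 3–4 mm off the middle lengthwise.
- **Loose parts:** the bolt, spacer and large bearing looked undisturbed in the later pictures, but I did not measure them again.

**Disagreements and errors:**
- My rough side-view reading of the grip was about 1 cm off the top view. I went by the top view, and the grasp was good.
- One move was refused because its rows lacked the z key; nothing moved.
- The highest wrist force I read was about 19 N, when setting the straightedge down on the mat.

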